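# Load the amplifier test docks in power-up order

### The job

Load the four plug-in modules into the test docks of their own colours, in power-up order: red first, then yellow, then green, then blue. Push each one straight down until it sits flat on the dock's floor and the spring latch snaps over its foot, and only then let go of it; do not drop or throw it. Leave the multimeter and the spool where they are.

Things in the scene. Friction and masses are not known exactly. Their poses are not given: they have to be found in the camera images.
- module_red: red power module, loose, 220 g, upright, 60 mm tall: black foot 80 x 44 x 10 mm (x, y, z), on it a red box 56 x 36 x 50 mm, one white and one black dot on top. Origin: centre of the underside, z up, x along its length; a half turn makes no difference. Grip the box across its 36 mm (y); fingertips 23 mm or more above the underside clear the dock's walls. Starts in the row nearer the robot.
- module_yellow: yellow input module, loose, 220 g, upright, 60 mm tall: black foot 80 x 44 x 10 mm (x, y, z), on it a yellow box 56 x 36 x 50 mm, one silver disc on top. Origin: centre of the underside, z up, x along its length; a half turn makes no difference. Grip the box across its 36 mm (y); fingertips 23 mm or more above the underside clear the dock's walls. Starts in the row nearer the robot.
- module_green: green filter module, loose, 220 g, upright, 60 mm tall: black foot 80 x 44 x 10 mm (x, y, z), on it a green box 56 x 36 x 50 mm, three small brass dots on top. Origin: centre of the underside, z up, x along its length; a half turn makes no difference. Grip the box across its 36 mm (y); fingertips 23 mm or more above the underside clear the dock's walls. Starts in the row nearer the robot.
- module_blue: blue output module, loose, 220 g, upright, 60 mm tall: black foot 80 x 44 x 10 mm (x, y, z), on it a blue box 56 x 36 x 50 mm, one black disc on top. Origin: centre of the underside, z up, x along its length; a half turn makes no difference. Grip the box across its 36 mm (y); fingertips 23 mm or more above the underside clear the dock's walls. Starts in the row nearer the robot.
- dock_red: red dock, fixed: grey base 124 x 70 x 8 mm with red walls round a pocket. Origin: pocket centre at table height, z up, x along the pocket, +x toward its steel latch (away from the robot). Floor 8 mm above the origin: a seated module's origin is there, x axes parallel. Pocket 87 x 50 mm; walls straight to 8 mm over the floor, flaring 5 mm outward up to 18 mm. All docks alike but colour.
- dock_yellow: yellow dock, fixed: grey base 124 x 70 x 8 mm with yellow walls round a pocket. Origin: pocket centre at table height, z up, x along the pocket, +x toward its steel latch (away from the robot). A seated module's origin is 8 mm above this one, x axes parallel. Latch (all docks): 22 mm wide, 12 to 33 mm over the floor, slides along +x on a spring; sloped nose reaches in to x = +34 mm.
- dock_green: green dock, fixed: grey base 124 x 70 x 8 mm with green walls round a pocket. Origin: pocket centre at table height, z up, x along the pocket, +x toward its steel latch (away from the robot). A seated module's origin is 8 mm above this one, x axes parallel. A module pushed straight down forces the latch back (up to 10 N needed, usually more than its weight); it snaps over the foot at the floor.
- dock_blue: blue dock, fixed: grey base 124 x 70 x 8 mm with blue walls round a pocket. Origin: pocket centre at table height, z up, x along the pocket, +x toward its steel latch (away from the robot). A seated module's origin is 8 mm above this one, x axes parallel. Same size and latch as the other docks; the foot has 3 mm play each side.
- multimeter: bystander: dark multimeter 170 x 85 x 40 mm lying at the left of the work; origin centre of its underside
- spool: bystander: spool of solder wire, black flanges, 68 mm across, 46 mm tall, standing at the right of the work; origin centre of its underside
Mind the look-alikes: they are no part of the job. What is shaped like the module_green but orange or purple is not meant.

How it is judged (in metres and radians):
On the way, in this order (a step that is already met when the one before it is completed fails the run):
1. the red module sits latched in the red dock and is let go (z of module_red in the frame of dock_red between 0.004 and 0.01 m and horizontal distance between module_red and dock_red below 0.007 m and angle between the x axis of module_red and the x axis of dock_red, either way round below 0.15 rad and angle between module_red's own z axis and vertical below 0.07 rad and contact force between the fingers and module_red below 0.3 N), for 0.3 s.
2. the yellow module sits latched in the yellow dock and is let go (z of module_yellow in the frame of dock_yellow between 0.004 and 0.01 m and horizontal distance between module_yellow and dock_yellow below 0.007 m and angle between the x axis of module_yellow and the x axis of dock_yellow, either way round below 0.15 rad and angle between module_yellow's own z axis and vertical below 0.07 rad and contact force between the fingers and module_yellow below 0.3 N), for 0.3 s.
3. the green module sits latched in the green dock and is let go (z of module_green in the frame of dock_green between 0.004 and 0.01 m and horizontal distance between module_green and dock_green below 0.007 m and angle between the x axis of module_green and the x axis of dock_green, either way round below 0.15 rad and angle between module_green's own z axis and vertical below 0.07 rad and contact force between the fingers and module_green below 0.3 N), for 0.3 s.
4. the blue module sits latched in the blue dock and is let go (z of module_blue in the frame of dock_blue between 0.004 and 0.01 m and horizontal distance between module_blue and dock_blue below 0.007 m and angle between the x axis of module_blue and the x axis of dock_blue, either way round below 0.15 rad and angle between module_blue's own z axis and vertical below 0.07 rad and contact force between the fingers and module_blue below 0.3 N), for 0.3 s.
At the end, for the whole second after the job is handed in: Each of the four modules rests in the dock of its own colour: its underside less than 2 mm above the pocket's floor (so the latch has closed over the foot), centred within 7 mm, its length along the dock's within 0.15 rad (either way round), tilted less than 0.07 rad, released and at rest (all of step 1 and all of step 2 and all of step 3 and all of step 4 and linear speed of each of module_red, module_yellow, module_green, module_blue below 0.02 m/s); the robot touches nothing.
It fails at once if the multimeter is moved by more than 20 mm (distance of multimeter from where it was at the start of the episode above 0.02 m).
It fails at once if the spool is moved by more than 20 mm (distance of spool from where it was at the start of the episode above 0.02 m).
It fails at once if a module is dropped (falls freely at over 0.45 m/s) ((contact force between the fingers and module_red below 0.1 N and linear speed of module_red above 0.45 m/s) or (contact force between the fingers and module_yellow below 0.1 N and linear speed of module_yellow above 0.45 m/s) or (contact force between the fingers and module_green below 0.1 N and linear speed of module_green above 0.45 m/s) or (contact force between the fingers and module_blue below 0.1 N and linear speed of module_blue above 0.45 m/s)).
It also fails if it takes over 128 s, if anything falls off the work surface, if the arm or the gripper's body presses on something with over 40 N, if the wrist force passes 120 N, or if a joint passes its speed limit or range.

### The arm

A 7-joint arm with a two-finger parallel gripper is mounted at the origin on the work surface. World frame = base frame: x ahead of the robot, y to its left, z up, the work surface at z = 0. Lengths are in mm, angles in rad, forces in N, time in s.
With the tool pointing down it reaches from about 400 to 875 mm from the base axis. Payload 4.4 kg.
Tool frame: the origin (TCP) lies at the very end of the fingers, on their centre line; the grasp point (between the pads) lies 19 mm behind it; z points along the fingers, y is the direction in which the jaws open and shut (so a half turn about z gives the same grasp; the last joint's range is limited). The gripper opens to 85 mm and grips with 20 to 120 N. Pads are 22 mm wide; open, the fingers measure 114 mm over their backs; the gripper's body (76 mm by 85 mm) begins 54 mm behind the grasp point. The pads swing forward as they close: fully open they stand 13 mm farther back than shut.
Start: joints at [-1.236, 0.628, 0.038, 1.517, -0.027, 0.996, -0.02], TCP at [253.579, 598.511, 231.313] pointing down, gripper open.
Joint ranges: [-3.06, 3.06], [-0.37, 2.12], [-1.25, 1.32], [0.18, 2.47], [-1.1, 4.24], [0.23, 1.98], [-2.94, 2.94]. Speed limits (rad/s): [2.57, 2.57, 3.14, 3.14, 3.14, 3.14, 3.14].

### API

Orientations are given as [roll, pitch, yaw] about the fixed x, y, z axes, in that order (R = Rz(yaw) Ry(pitch) Rx(roll)).
In Python, from cell import ctrl gives the robot as it stands.
- The arm moves only by the shell command python3 -m pendant 'ROWS'. ROWS is JSON, a list of rows, each a list of 7 numbers: the shift along the world's x, y, z in m, then the turn, a rotation vector about the world's x, y, z in rad, then the opening, from -1 (shut) to 1 (fully open). A call has 1 to 8 rows; each row is the pose to reach, as a shift and turn from the pose commanded when the call began; what a row does not reach only later rows make up. A row lasts 1/10 s, in which the tool goes at most 50 mm and 8.59 degrees, less where a joint would pass 70% of its speed; a pose out of reach is approached as far as the arm can. A call with a gripper value outside its range is refused whole. The fingers move at their own pace and stop on an object; the grip force is fixed at half the most. Time passes only in rows, so rows that repeat a pose let the fingers close. It gives the time, the measured TCP pose, the force and the opening at its end, in the units of the state.
- ctrl.read_state(): the state, without advancing time (a new reading comes with each control period).
- ctrl.get_image(name): name is "scene" or "top"; returns the picture (384x512x3 uint8, blue, green, red); there is no depth.
- ctrl.get_calibration(name): a dict with "fx", "fy", "cx", "cy" (pixels), "R" (3x3) and "t" (3): a world point X has camera coordinates R X + t. Camera axes: x right, y down, z forward; pixel columns grow to the right and rows downward; lengths in mm; the calibration is good to about 2 mm. A picture is of the moment at which its call begins. get_calibration takes no time and is no camera call.
- ctrl.finish_job(): hands the job in, once; it reports no verdict.
The state is a dict: "clock": time; "qpos": joint angles; "qd": joint speeds; "tau": joint torques, N m; "eef_pos": TCP position; "tool_rot": TCP orientation; "force": force on the tool from outside, world axes, zero at the start; "torque": the same for the moment, N m; "width": finger opening in mm.
Only numpy, scipy, OpenCV 4.12 (cv2) and the standard library are available. Lean on these libraries where they do the work, as an engineer would, in place of code of your own. Each camera call takes 0.05 s, during which the arm holds its last target. There are 200 camera calls.

## Working session

There is one attempt and no reset: what is moved stays moved. The work goes in short steps, Python scripts to look and compute and a shell command to move; the robot and the scene stay as the last step left them, time stands still between calls to the robot, and variables do not carry over. Pictures are saved under pics/ and viewed, about 12 in all and at most 16, crops included, and the job is handed in when it is done.

```bash
mkdir -p pics; cat > h.py <<'E'
import numpy as np, cv2
from cell import ctrl
def shot(n,f,crop=None,s=1):
    im=ctrl.get_image(n); cv2.imwrite('pics/raw_'+f,im)
    if crop: x0,y0,x1,y1=crop; im=im[y0:y1,x0:x1]
    cv2.imwrite('pics/'+f,cv2.resize(im,None,fx=s,fy=s,interpolation=cv2.INTER_CUBIC)); return im
def ray(n,u,v,z):
    c=ctrl.get_calibration(n); R=np.array(c['R']);t=np.array(c['t'])
    C=-R.T@t; d=R.T@np.array([(u-c['cx'])/c['fx'],(v-c['cy'])/c['fy'],1]); return C+d*(z-C[2])/d[2]
def proj(n,X):
    c=ctrl.get_calibration(n); p=np.array(c['R'])@np.array(X,float)+np.array(c['t']); return np.array([c['fx']*p[0]/p[2]+c['cx'],c['fy']*p[1]/p[2]+c['cy']])
E
python3 - <<'E'
from h import *
s=ctrl.read_state(); print(s)
shot('scene','a.png',s=1.5);shot('top','b.png',s=1.5)
for n in('top','scene'):
    c=ctrl.get_calibration(n);R=np.array(c['R']);print(n,c['fx'],-R.T@np.array(c['t']),R.round(3).tolist())
E
```

```text
{'clock': 0.0, 'qpos': array([-1.2357709 ,  0.62936772,  0.03844487,  1.51835142, -0.02700083,
        0.99632151, -0.02000647]), 'qd': array([-0.0017366 ,  0.00096061,  0.0009877 ,  0.00048535,  0.00157001,
       -0.00107882,  0.0014624 ]), 'tau': array([-6.31810999e-04, -5.63387203e+01,  1.22536797e+00, -1.93459922e+01,
        1.07091325e-02,  1.04134547e-02, -1.34303397e-05]), 'eef_pos': array([253.34617595, 597.9144383 , 230.38047026]), 'tool_rot': array([-3.13966297e+00,  2.74881429e-05,  2.74075834e+00]), 'force': array([ 1.28788166, -0.54749355, -0.41637362]), 'torque': array([ 0.01752951, -0.00103445, -0.03579774]), 'width': 85.12156097882962}
top 442.59395312282544 [ 283.01610408    6.26500323 1374.79420713] [[-0.006, -1.0, -0.007], [-0.991, 0.007, -0.136], [0.136, 0.006, -0.991]]
scene 408.4420929118766 [1403.31942541  541.03569558  827.10007207] [[-0.503, 0.864, -0.001], [0.519, 0.301, -0.8], [-0.691, -0.403, -0.6]]
```

View pics/a.png

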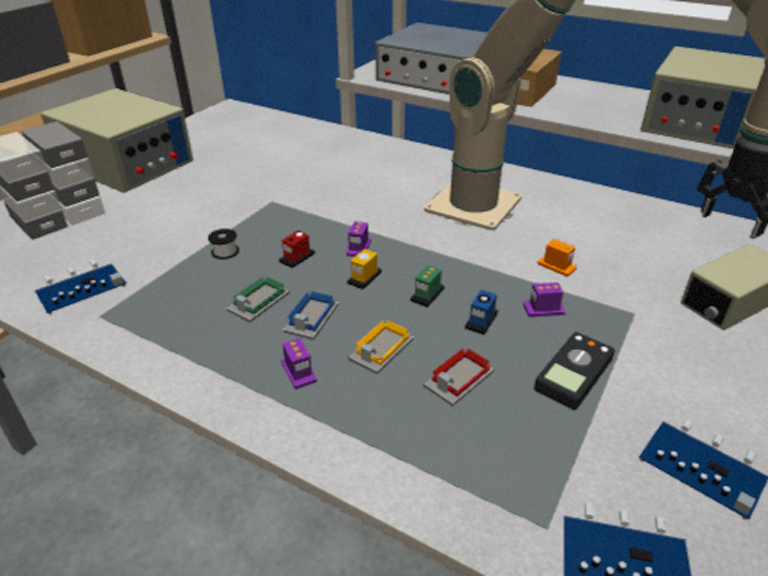

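View pics/b.png

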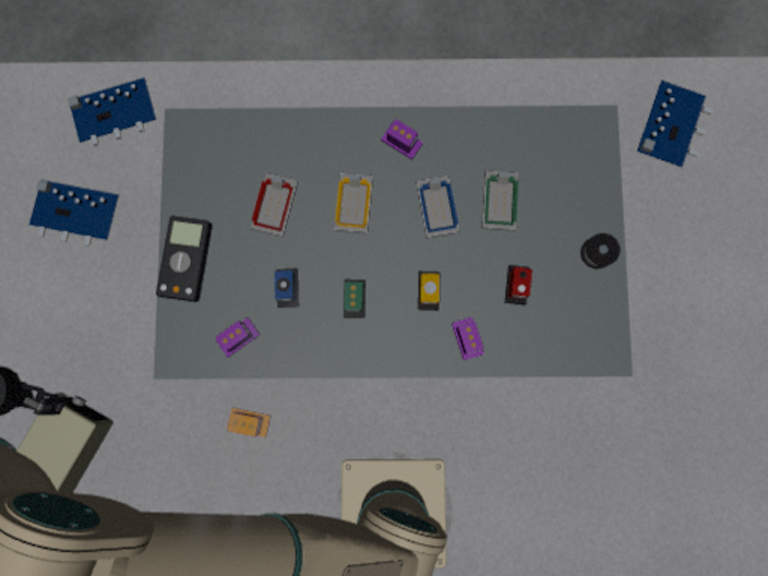

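The scene picture shows the row of modules nearer the robot: red (296,248), yellow (364,268), green (428,285), blue (483,310). The docks are green (258,297), blue (311,312), yellow (381,344) and red (460,374). There are three purple look-alikes and one orange. In the top picture the modules are red (519,285), yellow (429,288), green (354,297) and blue (286,287), and the docks are red (273,204), yellow (354,203), blue (437,206) and green (500,199).

```bash
python3 - <<'E'
from h import *
im=cv2.imread('pics/raw_b.png')
cv2.imwrite('pics/c.png',cv2.resize(im[110:215,165:365],None,fx=4,fy=4,interpolation=cv2.INTER_CUBIC))
S=6
big=cv2.resize(im,None,fx=S,fy=S,interpolation=cv2.INTER_CUBIC)
hsv=cv2.cvtColor(big,cv2.COLOR_BGR2HSV)
rng={'red':[(0,6),(172,180)],'yellow':[(18,32)],'green':[(60,88)],'blue':[(100,118)]}
for k,r in rng.items():
    m=sum(cv2.inRange(hsv,(a,110,50),(b,255,255)) for a,b in r).astype(np.uint8)
    if k=='green': m=sum(cv2.inRange(hsv,(a,90,40),(b,255,255)) for a,b in r).astype(np.uint8)
    w=np.zeros_like(m); w[110*S:215*S,150*S:380*S]=255; m&=w
    n,l,st,c=cv2.connectedComponentsWithStats(m)
    for i in range(1,n):
        if st[i,4]>30*S*S:
            ys,xs=np.where(l==i); R=cv2.minAreaRect(np.stack([xs,ys],1).astype(np.float32))
            cen=(np.array(R[0])+.5)/S-.5
            dock=cen[1]<160
            z=26 if dock else 60
            B=np.array([ray('top',*((p+.5)/S-.5),z)[:2] for p in cv2.boxPoints(R)])
            e1=B[1]-B[0];e2=B[2]-B[1]
            if np.linalg.norm(e1)<np.linalg.norm(e2): e1,e2=e2,e1
            print(k,'dock' if dock else 'mod',cen.round(1),'world',B.mean(0).round(1),'LxW',np.linalg.norm(e1).round(1),np.linalg.norm(e2).round(1),'yaw',(np.degrees(np.arctan2(e1[1],e1[0]))%180).round(1))
E
```

```text
red dock [180.9 135.6] world [625.2 248.9] LxW 104.4 66.8 yaw 166.2
red mod [347.2 187.9] world [ 452.5 -257.9] LxW 61.9 38.7 yaw 173.1
yellow dock [234.9 134.6] world [627.2  80.2] LxW 104.8 68.8 yaw 174.6
yellow mod [286.  191.9] world [441.6 -74.6] LxW 63.2 39.2 yaw 178.6
green dock [324.7 130.6] world [ 637.7 -200.6] LxW 93.0 17.7 yaw 164.2
green dock [339.  136.6] world [ 618.4 -244.8] LxW 111.9 53.5 yaw 149.7
green mod [235.4 197. ] world [427.3  76.6] LxW 57.1 35.4 yaw 178.6
blue dock [292.1 137.1] world [617.7 -98.3] LxW 102.4 66.6 yaw 9.6
blue mod [188.8 189.2] world [451.5 216.6] LxW 58.4 36.1 yaw 0.7
```

View pics/c.png

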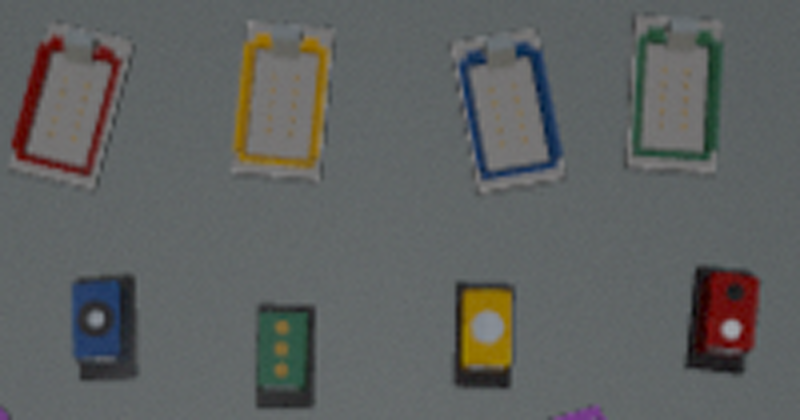

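```bash
cat > fit.py <<'E'
from h import *
from scipy.optimize import minimize
S=6
rng={'red':[(0,7),(170,180)],'yellow':[(16,34)],'green':[(55,90)],'blue':[(98,120)]}
def hullmask(im,k,uv,rad):
    big=cv2.resize(im,None,fx=S,fy=S,interpolation=cv2.INTER_CUBIC); hsv=cv2.cvtColor(big,cv2.COLOR_BGR2HSV)
    m=sum(cv2.inRange(hsv,(a,95,25),(b,255,255)) for a,b in rng[k]).astype(np.uint8)
    w=np.zeros_like(m); cv2.circle(w,tuple(int(S*x) for x in uv),int(rad*S),255,-1); m=cv2.morphologyEx(m&w,cv2.MORPH_OPEN,np.ones((5,5)))
    n,l,st,c=cv2.connectedComponentsWithStats(m)
    p=np.argwhere(np.isin(l,[i for i in range(1,n) if st[i,4]>8*S*S]))[:,::-1]
    h=cv2.convexHull(p.astype(np.int32)); o=np.zeros(m.shape,np.uint8); cv2.fillConvexPoly(o,h,1); return o,p
def corners(x,y,yaw,L,W,z0,z1):
    c,s=np.cos(yaw),np.sin(yaw)
    return [(x+c*a*L/2-s*b*W/2,y+s*a*L/2+c*b*W/2,z) for a in(-1,1) for b in(-1,1) for z in(z0,z1)]
def fit(im,cam,k,uv,rad,z0,z1,LW,guess):
    o,p=hullmask(im,k,uv,rad); x0,y0=p.min(0)-30;x1,y1=p.max(0)+30; o=o[y0:y1,x0:x1]
    def f(q,full=False):
        L,W=(LW if len(q)==3 else q[3:])
        P=np.array([proj(cam,X) for X in corners(q[0],q[1],q[2]/50,L,W,z0,z1)])
        P=(P+.5)*S-.5-[x0,y0]
        r=np.zeros_like(o); cv2.fillConvexPoly(r,cv2.convexHull(np.round(P*16).astype(np.int32)),1,shift=4)
        return (r!=o).sum()/o.sum()
    q0=list(guess[:2])+[guess[2]*50]
    if LW is None: q0+=[105,68]
    best=None
    for _ in range(2):
        b=minimize(f,q0,method='Nelder-Mead',options=dict(initial_simplex=[q0]+[[q0[j]+(6 if i==j else 0) for j in range(len(q0))] for i in range(len(q0))],xatol=.02,fatol=1e-5)); q0=b.x
    return np.r_[b.x[:2],np.degrees(b.x[2]/50),b.x[3:],b.fun]
E
cat > m.py <<'E'
from fit import *
G={'red':((450,-258),(625,249,-14)),'yellow':((440,-75),(627,80,-5)),'green':((427,77),(630,-226,2)),'blue':((451,216),(618,-98,9))}
T=cv2.imread('pics/raw_b.png');A=cv2.imread('pics/raw_a.png')
for k,(m,d) in G.items():
  for cam,im in(('top',T),('scene',A)):
    print(k,cam,'mod',fit(im,cam,k,proj(cam,(*m,35)),20,10,60,(56,36),(*m,-.05)).round(2),
     'dock',fit(im,cam,k,proj(cam,(*d[:2],17)),26,8,26,None,(*d[:2],np.radians(d[2]))).round(2))
E
python3 m.py
```

```text
Traceback (most recent call last):
  File "m.py", line 7, in <module>
    'dock',fit(im,cam,k,proj(cam,(*d[:2],17)),26,8,26,None,(*d[:2],np.radians(d[2]))).round(2))
           ~~~^^^^^^^^^^^^^^^^^^^^^^^^^^^^^^^^^^^^^^^^^^^^^^^^^^^^^^^^^^^^^^^^^^^^^^^
  File "fit.py", line 27, in fit
    b=minimize(f,q0,method='Nelder-Mead',options=dict(initial_simplex=[q0]+[[q0[j]+(6 if i==j else 0) for j in range(len(q0))] for i in range(len(q0))],xatol=.02,fatol=1e-5)); q0=b.x
  File "fit.py", line 19, in f
    P=np.array([proj(cam,X) for X in corners(q[0],q[1],q[2]/50,L,W,z0,z1)])
                ~~~~^^^^^^^
  File "h.py", line 11, in proj
    c=ctrl.get_calibration(n); p=np.array(c['R'])@np.array(X,float)+np.array(c['t']); return np.array([c['fx']*p[0]/p[2]+c['cx'],c['fy']*p[1]/p[2]+c['cy']])
ValueError: time passes only in moves, steps and waits
```

```bash
sed -i 's/c=ctrl.get_calibration(n)/c=CAL[n]/' h.py; sed -i '2a CAL={n:ctrl.get_calibration(n) for n in ("top","scene")}' h.py; python3 m.py
```

```text
red top mod [ 4.5522e+02 -2.5951e+02 -6.7600e+00  5.0000e-02] dock [ 6.2658e+02  2.5044e+02 -1.4150e+01  9.9840e+01  6.3040e+01  3.0000e-02]
red scene mod [ 4.5391e+02 -2.5930e+02 -3.8200e+00  4.0000e-02] dock [ 6.2130e+02  2.4653e+02 -1.3830e+01  9.9290e+01  6.2790e+01  3.0000e-02]
yellow top mod [ 4.4445e+02 -7.5460e+01 -5.4000e-01  6.0000e-02] dock [ 6.2895e+02  8.0540e+01 -5.5800e+00  1.0103e+02  6.7500e+01  3.0000e-02]
yellow scene mod [ 4.4309e+02 -7.6210e+01 -8.6000e-01  4.0000e-02] dock [ 6.2430e+02  7.7440e+01 -5.1000e+00  1.0067e+02  6.3660e+01  3.0000e-02]
green top mod [4.2804e+02 7.7170e+01 3.3600e+00 2.4000e-01] dock [ 6.3870e+02 -2.3129e+02 -4.3400e+00  8.1310e+01  6.0760e+01  1.4000e-01]
green scene mod [4.2719e+02 7.7930e+01 5.3000e+00 8.0000e-02] dock [ 6.2372e+02 -2.3151e+02 -4.8000e+00  8.6710e+01  5.8070e+01  1.1000e-01]
blue top mod [ 4.5387e+02  2.1932e+02 -1.4000e-01  2.6000e-01] dock [ 6.1973e+02 -9.8820e+01  9.9300e+00  9.8580e+01  6.5020e+01  3.0000e-02]
blue scene mod [4.5031e+02 2.1657e+02 3.8300e+00 2.0000e-02] dock [ 6.1534e+02 -1.0163e+02  1.0190e+01  9.8360e+01  6.1130e+01  3.0000e-02]
```

```bash
python3 -m pendant '[[0.3,-0.35,0,0,0,0.3,1],[0.3,-0.35,0,0,0,0.3,1],[0.3,-0.35,0,0,0,0.3,1],[0.3,-0.35,0,0,0,0.3,1],[0.3,-0.35,0,0,0,0.3,1],[0.3,-0.35,0,0,0,0.3,1],[0.3,-0.35,0,0,0,0.3,1],[0.3,-0.35,0,0,0,0.3,1]]'
```

```text
clock: 0.9
eef_pos: [514.8, 293.0, 231.1]
tool_rot: [-3.141, -0.0, 3.041]
force: [1.7, 1.6, 1.2]
width: 85.9
```

```bash
cat >> fit.py <<'E'
E
sed -i "s/(a,95,25)/(a,SAT.get(k,95),25)/; s/^S=6/S=6; SAT={'green':70,'blue':80}/" fit.py; python3 m.py | grep -E "green|blue"; python3 - <<'E'
from h import *
im=cv2.imread('pics/raw_b.png');h=cv2.cvtColor(im,cv2.COLOR_BGR2HSV)
for p in[(320,140),(346,140),(324,150),(235,190),(235,204),(189,184),(192,203),(250,160)]: print(p,h[p[1],p[0]])
E
```

```text
green top mod [ 4.2915e+02  7.7700e+01 -6.9000e-01  1.1000e-01] dock [ 6.3171e+02 -2.3072e+02 -4.6200e+00  9.7740e+01  6.3460e+01  3.0000e-02]
green scene mod [4.2712e+02 7.7950e+01 2.4100e+00 4.0000e-02] dock [ 6.2354e+02 -2.3189e+02 -4.9300e+00  8.8750e+01  6.0710e+01  9.0000e-02]
blue top mod [4.5320e+02 2.1864e+02 6.6200e+00 2.1000e-01] dock [ 6.1989e+02 -9.8900e+01  9.8500e+00  9.9400e+01  6.5840e+01  3.0000e-02]
blue scene mod [4.503e+02 2.165e+02 2.660e+00 2.000e-02] dock [ 6.1495e+02 -1.0170e+02  1.0440e+01  9.9890e+01  6.1570e+01  3.0000e-02]
(320, 140) [101  20 100]
(346, 140) [85 16 98]
(324, 150) [ 60   2 115]
(235, 190) [ 23 116 110]
(235, 204) [43 61 88]
(189, 184) [109 154  93]
(192, 203) [120  14  54]
(250, 160) [ 90  15 103]
```

```bash
python3 -m pendant '[[-0.061,-0.552,0,0,0,0,1],[-0.061,-0.552,0,0,0,0,1],[-0.061,-0.552,0,0,0,0,1],[-0.061,-0.552,0,0,0,0,1],[-0.061,-0.552,0,0,0,0,1],[-0.061,-0.552,0,0,0,0,1],[-0.061,-0.552,0,0,0,0,1],[-0.061,-0.552,0,0,0,0,1]]'
```

```text
clock: 1.7
eef_pos: [469.3, -104.6, 231.3]
tool_rot: [3.142, -0.0, 3.041]
force: [1.1, -0.5, 0.5]
width: 85.6
```

```bash
python3 -m pendant '[[-0.015,-0.154,0,0,0,0,1],[-0.015,-0.154,0,0,0,0,1],[-0.015,-0.154,0,0,0,0,1],[-0.015,-0.154,-0.05,0,0,0,1],[-0.015,-0.154,-0.1,0,0,0,1],[-0.015,-0.154,-0.13,0,0,0,1],[-0.015,-0.154,-0.13,0,0,0,1]]' && python3 - <<'E'
from h import *
a=shot('scene','d1.png',(130,110,250,200),3.3); b=shot('top','d2.png',(290,140,410,230),3.3)
f=lambda i:cv2.resize(i,None,fx=3.3,fy=3.3,interpolation=cv2.INTER_CUBIC)
cv2.imwrite('pics/d.png',np.hstack([f(a),f(b)]))
print(ctrl.read_state()['eef_pos'],ctrl.read_state()['qpos'].round(2))
E
```

```text
clock: 2.4
eef_pos: [451.7, -255.2, 97.5]
tool_rot: [3.138, -0.009, 3.041]
force: [0.6, -0.4, -0.2]
width: 85.2
[ 455.01939137 -256.77796616  101.46140791] [ 0.46  0.64  0.01  1.99 -0.01  0.51  1.94]
```

View pics/d.png

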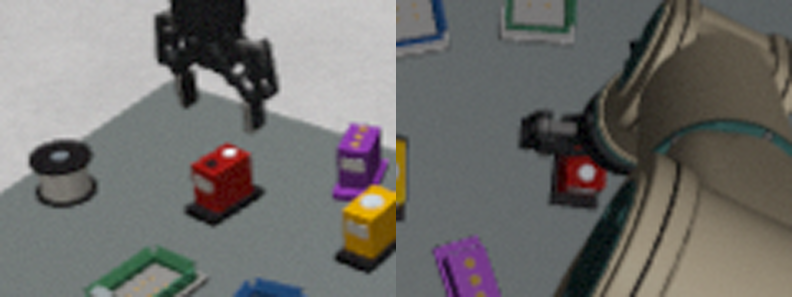

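The left half (scene) shows the red module at crop (225,180), with its white and black dots, under the open jaws at (220,100). The right half (top) shows it at (585,175) partly under the wrist. It fits the description, and the purple one at (360,155) does not. Descending and gripping.

```bash
python3 -m pendant '[[0,-0.002,-0.04,0,0,0.005,1],[0,-0.002,-0.07,0,0,0.005,1],[0,-0.002,-0.073,0,0,0.005,1],[0,-0.002,-0.073,0,0,0.005,1],[0,-0.002,-0.073,0,0,0.005,-1],[0,-0.002,-0.073,0,0,0.005,-1],[0,-0.002,-0.073,0,0,0.005,-1],[0,-0.002,-0.073,0,0,0.005,-1]]'; python3 -m pendant '[[0,0,0,0,0,0,-1],[0,0,0,0,0,0,-1],[0,0,0,0,0,0,-1]]'
```

```text
clock: 3.3
eef_pos: [455.7, -259.2, 29.6]
tool_rot: [-3.141, 0.002, 3.045]
force: [0.0, 1.0, 5.7]
width: 35.2
clock: 3.6
eef_pos: [455.7, -259.2, 29.6]
tool_rot: [-3.141, 0.002, 3.045]
force: [-0.8, -0.2, 8.7]
width: 35.1
```

```bash
python3 -m pendant '[[0,0,0.03,0,0,0,-1],[0,0,0.07,0,0,0,-1],[0,0,0.11,0,0,0,-1],[0.02,0.05,0.12,0,0,0,-1],[0.168,0.509,0.12,0,0,-0.147,-1],[0.168,0.509,0.12,0,0,-0.147,-1],[0.168,0.509,0.12,0,0,-0.147,-1],[0.168,0.509,0.12,0,0,-0.147,-1]]'
```

```text
clock: 4.4
eef_pos: [534.7, -20.8, 148.0]
tool_rot: [-3.142, -0.0, 2.899]
force: [0.2, -0.4, -1.7]
width: 35.4
```

```bash
python3 -m pendant '[[0.089,0.27,0,0,0,0,-1],[0.089,0.27,0,0,0,0,-1],[0.089,0.27,0,0,0,0,-1],[0.089,0.27,0,0,0,0,-1],[0.089,0.27,0,0,0,0,-1],[0.089,0.27,0,0,0,0,-1],[0.089,0.27,-0.04,0,0,0,-1],[0.089,0.27,-0.06,0,0,0,-1]]'; python3 -m pendant '[[0,0,0,0,0,0,-1],[0,0,0,0,0,0,-1]]'; cat > held.py <<'E'
import sys
from fit import *
k,tag=sys.argv[1],sys.argv[2]; dk=[float(v) for v in sys.argv[3:6]]; h=float(sys.argv[6])
a=shot('scene',tag+'s.png');b=shot('top',tag+'t.png')
s=ctrl.read_state();p=s['eef_pos'];print('tcp',p.round(1),s['tool_rot'].round(3),s['force'].round(1))
z=p[2]-h; yaw=s['tool_rot'][2]-np.pi
for cam,im in(('scene',a),('top',b)):
    try: print(cam,'held box',fit(im,cam,k,proj(cam,(p[0],p[1],z+35)),17,z+10,z+60,(56,36),(p[0],p[1],yaw)).round(2))
    except Exception as e: print(e)
def crop(im,cam,r=(66,50)):
    u,v=proj(cam,(dk[0],dk[1],40)).astype(int);x=np.clip(u-r[0],0,512-2*r[0]);y=np.clip(v-r[1],0,384-2*r[1])
    return cv2.resize(im[y:y+2*r[1],x:x+2*r[0]],None,fx=3,fy=3,interpolation=cv2.INTER_CUBIC)
cv2.imwrite('pics/'+tag+'.png',np.hstack([crop(a,'scene'),crop(b,'top')]))
E
python3 held.py red e 624 249 -14 29.6
```

```text
clock: 5.2
eef_pos: [621.6, 248.9, 85.2]
tool_rot: [-3.14, -0.003, 2.902]
force: [-0.5, -1.1, -2.3]
width: 35.2
clock: 5.4
eef_pos: [623.6, 246.8, 87.9]
tool_rot: [-3.141, -0.0, 2.898]
force: [0.3, 0.3, -2.1]
width: 35.1
tcp [624.9 247.2  89.5] [3.140e+00 2.000e-03 2.898e+00] [-0.6  0.1 -0.6]
scene held box [ 6.2519e+02  2.4772e+02 -9.5900e+00  2.5000e-01]
top held box [6.2242e+02 2.3174e+02 1.0290e+01 5.9000e-01]
```

View pics/e.png

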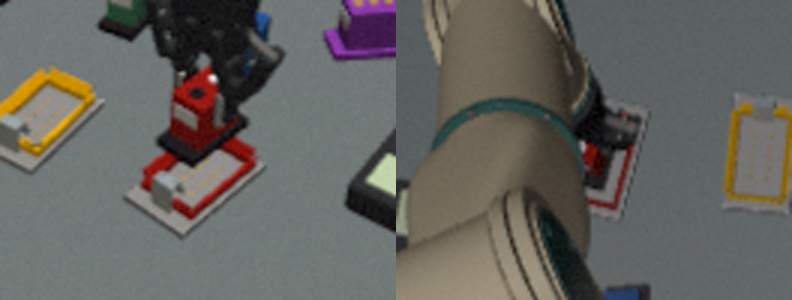

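The scene half shows the red module held level above the red dock, with its foot at crop (200,145) and the dock at (195,185). The arm blocks the top view. The cameras disagree on the dock by about 5 mm, so I'll check with a projected outline.

```bash
python3 - <<'E'
from fit import *
T=cv2.imread('pics/raw_b.png');A=cv2.imread('pics/raw_a.png');s=7
rows=[]
for col,c in(('top',(626.6,250.4)),('scn',(621.3,246.5))):
  r=[]
  for cam,im in(('scene',A),('top',T)):
    u,v=proj(cam,(624,249,15)).astype(int)-[28,21]
    g=cv2.resize(im[v:v+42,u:u+56],None,fx=s,fy=s,interpolation=cv2.INTER_CUBIC)
    for L,W,z,cl in((97,60,26,(255,255,0)),(87,50,8,(255,0,255)),(124,70,8,(0,255,0))):
      q=corners(*c,np.radians(-14),L,W,z,z); q=[q[i] for i in(0,2,6,4)]
      P=np.array([(proj(cam,X)-[u,v]+.5)*s-.5 for X in q])
      cv2.polylines(g,[np.round(P*16).astype(np.int32)],True,cl,1,cv2.LINE_AA,shift=4)
    r.append(g)
  rows.append(np.hstack(r))
cv2.imwrite('pics/f.png',np.vstack(rows))
E
```

```text
(no output)
```

View pics/f.png

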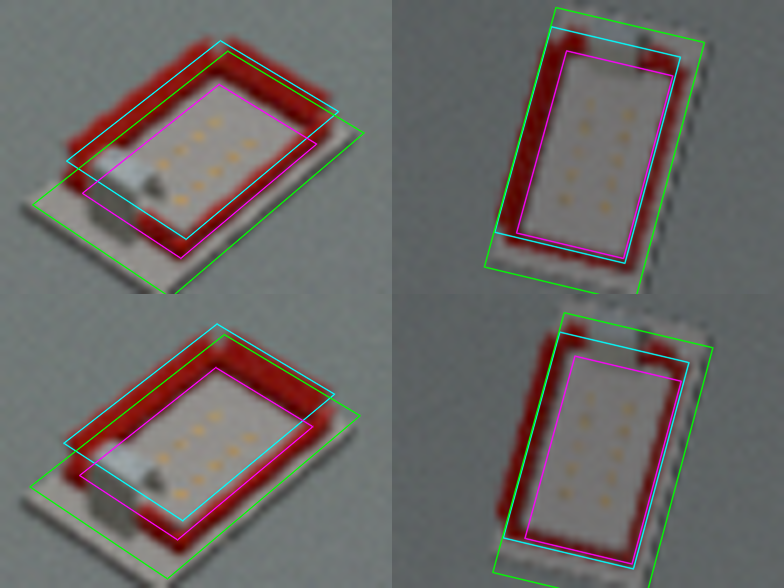

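```bash
python3 - <<'E'
s=open('fit.py').read()
s=s.replace("""        P=(P+.5)""","""        if LW is None: P=np.array([proj(cam,X) for X in corners(q[0],q[1],q[2]/50,L,W,z1,z1)+corners(q[0],q[1],q[2]/50,L-10,W-10,z0,z0+8)])
        P=(P+.5)""")
open('fit.py','w').write(s)
E
python3 m.py | sed 's/.*mod.*dock/ &/' | awk '{print}'
```

```text
red top mod [ 4.5522e+02 -2.5951e+02 -6.7600e+00  5.0000e-02] dock [ 6.247e+02  2.490e+02 -1.420e+01  1.027e+02  6.677e+01  3.000e-02]
 red scene mod [ 4.5391e+02 -2.5930e+02 -3.8200e+00  4.0000e-02] dock [ 6.2455e+02  2.4816e+02 -1.4170e+01  1.0383e+02  6.7670e+01  3.0000e-02]
 yellow top mod [ 4.4445e+02 -7.5460e+01 -5.4000e-01  6.0000e-02] dock [ 6.2701e+02  8.0180e+01 -5.4300e+00  1.0472e+02  6.8440e+01  4.0000e-02]
 yellow scene mod [ 4.4309e+02 -7.6210e+01 -8.6000e-01  4.0000e-02] dock [ 6.2695e+02  7.9660e+01 -5.1000e+00  1.0583e+02  6.8850e+01  4.0000e-02]
 green top mod [ 4.2915e+02  7.7700e+01 -6.9000e-01  1.1000e-01] dock [ 6.2973e+02 -2.2941e+02 -4.6200e+00  1.0196e+02  6.5760e+01  3.0000e-02]
 green scene mod [4.2712e+02 7.7950e+01 2.4100e+00 4.0000e-02] dock [ 6.2676e+02 -2.2969e+02 -4.6700e+00  9.5900e+01  6.5590e+01  1.0000e-01]
 blue top mod [4.5320e+02 2.1864e+02 6.6200e+00 2.1000e-01] dock [ 6.1792e+02 -9.8420e+01  9.8400e+00  1.0302e+02  6.7470e+01  3.0000e-02]
 blue scene mod [4.503e+02 2.165e+02 2.660e+00 2.000e-02] dock [ 6.1693e+02 -9.8880e+01  1.0120e+01  1.0474e+02  6.6950e+01  3.0000e-02]
```

```bash
python3 -m pendant '[[0.0005,0.001,-0.02,0,0,0,-1],[0.0005,0.001,-0.03,0,0,0,-1],[0.0005,0.001,-0.035,0,0,0,-1],[0.0005,0.001,-0.035,0,0,0,-1]]'; python3 -m pendant '[[0,0,-0.004,0,0,0,-1],[0,0,-0.008,0,0,0,-1],[0,0,-0.01,0,0,0,-1],[0,0,-0.01,0,0,0,-1]]'; python3 -m pendant '[[0,0,-0.003,0,0,0,-1],[0,0,-0.006,0,0,0,-1],[0,0,-0.006,0,0,0,-1]]'
```

```text
clock: 5.9
eef_pos: [622.7, 248.7, 52.6]
tool_rot: [-3.141, -0.003, 2.899]
force: [-4.0, 0.9, -2.4]
width: 35.1
clock: 6.3
eef_pos: [623.5, 248.4, 42.2]
tool_rot: [-3.141, -0.001, 2.899]
force: [-4.2, 2.3, -2.8]
width: 35.0
clock: 6.6
eef_pos: [626.0, 247.6, 37.7]
tool_rot: [3.141, 0.003, 2.898]
force: [-1.0, -0.3, 2.8]
width: 35.5
```

```bash
python3 -m pendant '[[0,0,-0.001,0,0,0,-1],[0,0,-0.003,0,0,0,-1],[0,0,-0.003,0,0,0,-1],[0,0,-0.003,0,0,0,-1]]'; python3 held.py red g 624.6 248.6 -14 29.6
```

```text
clock: 7.0
eef_pos: [626.0, 247.5, 37.6]
tool_rot: [3.14, 0.003, 2.898]
force: [-7.4, -2.5, 20.9]
width: 35.4
tcp [626.  247.5  37.6] [3.140e+00 3.000e-03 2.898e+00] [-7.2 -2.8 20.6]
scene held box [ 6.3339e+02  2.5312e+02 -3.4390e+01  2.5000e-01]
top held box [ 6.1882e+02  2.3256e+02 -9.9100e+00  3.9000e-01]
```

View pics/g.png

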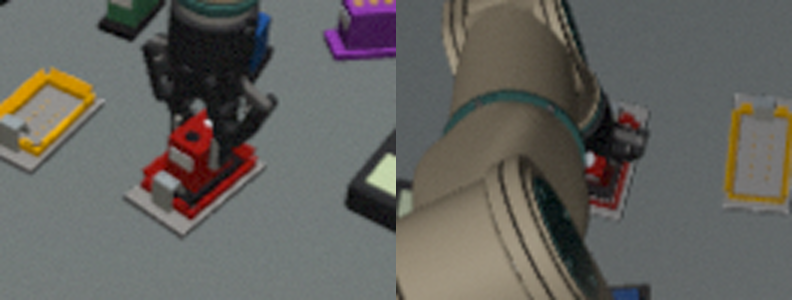

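The red module sits deep in the dock, its foot inside the walls at crop (205,175), behind the latch at (165,185). At seat height the push force is 20 N, so it is on the floor. Releasing.

```bash
python3 -m pendant '[[0,0,0.002,0,0,0,-1],[0,0,0.002,0,0,0,1],[0,0,0.002,0,0,0,1],[0,0,0.002,0,0,0,1],[0,0,0.002,0,0,0,1],[0,0,0.002,0,0,0,1],[0,0,0.03,0,0,0,1],[0,0,0.07,0,0,0,1]]'; python3 -m pendant '[[0,0,0.05,0,0,0,1],[0,0,0.1,0,0,0,1],[-0.19,-0.324,0.12,0,0,0.24,1],[-0.19,-0.324,0.12,0,0,0.24,1],[-0.19,-0.324,0.12,0,0,0.24,1],[-0.19,-0.324,0.12,0,0,0.24,1],[-0.19,-0.324,0.12,0,0,0.24,1],[-0.19,-0.324,0.12,0,0,0.24,1]]'; python3 - <<'E'
from fit import *
A=ctrl.get_image('scene');cv2.imwrite('pics/raw_h.png',A)
print(fit(A,'scene','red',proj('scene',(624.6,248.6,50)),14,32,68,(56,36),(624.6,248.6,-.245)).round(2))
B=ctrl.get_image('top');cv2.imwrite('pics/raw_ht.png',B)
print(ctrl.read_state()['eef_pos'])
f=lambda im,x,y:cv2.resize(im[y:y+100,x:x+132],None,fx=3,fy=3,interpolation=cv2.INTER_CUBIC)
cv2.imwrite('pics/h.png',np.hstack([f(A,240,190),f(B,130,90)]))
E
```

```text
clock: 7.9
eef_pos: [622.2, 247.4, 101.8]
tool_rot: [-3.138, -0.005, 2.899]
force: [0.1, 0.2, 0.8]
width: 85.4
clock: 8.7
eef_pos: [471.6, -11.9, 220.0]
tool_rot: [-3.141, 0.001, 3.139]
force: [0.4, -0.9, 0.7]
width: 85.0
[ 6.2882e+02  2.5082e+02 -2.6490e+01  1.4000e-01]
[468.73155312 -17.09453246 220.14847242]
```

View pics/h.png

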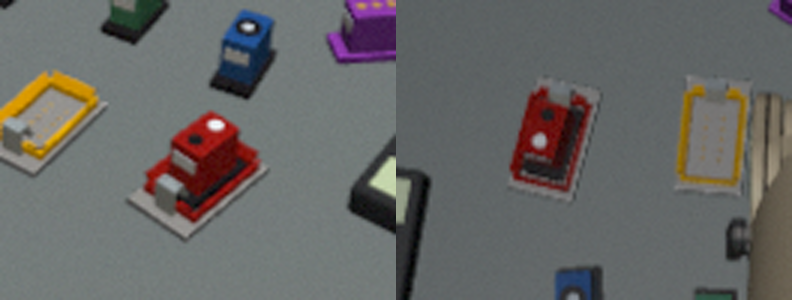

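Red sits flat in its dock, with the latch at crop (168,190) closed over the foot and the top view showing it centred at (545,140). Next is yellow, with its single silver disc.

```bash
python3 -m pendant '[[-0.024,-0.058,0,0,0,-0.01,1],[-0.024,-0.058,-0.05,0,0,-0.01,1],[-0.024,-0.058,-0.09,0,0,-0.01,1],[-0.024,-0.058,-0.12,0,0,-0.01,1],[-0.024,-0.058,-0.12,0,0,-0.01,1],[-0.024,-0.058,-0.12,0,0,-0.01,1]]'; python3 -c "
from h import *
A=shot('scene','i.png',(190,110,322,210),4)"
```

```text
clock: 9.4
eef_pos: [449.0, -68.0, 99.9]
tool_rot: [3.141, -0.001, 3.129]
force: [0.4, 0.3, 0.7]
width: 85.3
```

View pics/i.png

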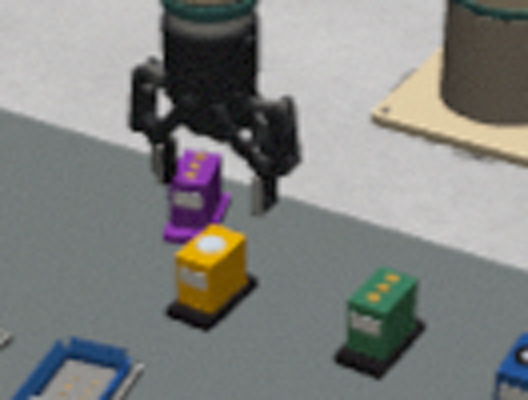

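The yellow module is at crop (210,275) with one silver disc, below the jaws. The purple look-alike behind it at (195,195) is out of the finger path. The TCP is 5 and 8 mm off, so I'll correct and grip.

```bash
python3 -m pendant '[[-0.005,-0.008,-0.02,0,0,0,1],[-0.005,-0.008,-0.05,0,0,0,1],[-0.005,-0.008,-0.07,0,0,0,1],[-0.005,-0.008,-0.07,0,0,0,1],[-0.005,-0.008,-0.07,0,0,0,1]]'; python3 -m pendant '[[0,0,0,0,0,0,-1],[0,0,0,0,0,0,-1],[0,0,0,0,0,0,-1],[0,0,0,0,0,0,-1],[0,0,0,0,0,0,-1],[0,0,0,0,0,0,-1],[0,0,0,0,0,0,-1]]'
```

```text
clock: 9.95
eef_pos: [445.3, -75.8, 30.8]
tool_rot: [3.141, 0.003, 3.129]
force: [0.9, 0.0, -0.1]
width: 85.4
clock: 10.65
eef_pos: [444.5, -76.2, 30.7]
tool_rot: [3.141, 0.002, 3.128]
force: [0.6, -1.3, 7.3]
width: 35.1
```

```bash
python3 -m pendant '[[0,0,0.03,0,0,0,-1],[0,0,0.07,0,0,0,-1],[0,0,0.11,0,0,0,-1],[0.183,0.156,0.11,0,0,-0.08,-1],[0.183,0.156,0.11,0,0,-0.08,-1],[0.183,0.156,0.11,0,0,-0.08,-1],[0.183,0.156,0.11,0,0,-0.08,-1],[0.183,0.156,0.11,0,0,-0.08,-1]]'; python3 -m pendant '[[0,0,0,0,0,0,-1],[0,0,-0.02,0,0,0,-1],[0,0,-0.05,0,0,0,-1],[0,0,-0.06,0,0,0,-1],[0,0,-0.06,0,0,0,-1],[0,0,-0.06,0,0,0,-1]]'
```

```text
clock: 11.45
eef_pos: [628.1, 82.7, 139.6]
tool_rot: [3.141, -0.0, 3.051]
force: [1.1, -0.9, -2.4]
width: 35.3
clock: 12.05
eef_pos: [627.0, 79.3, 80.5]
tool_rot: [-3.142, 0.001, 3.048]
force: [0.3, 0.3, -2.3]
width: 35.2
```

```bash
python3 -m pendant '[[0.0005,0.0005,-0.015,0,0,0,-1],[0.0005,0.0005,-0.025,0,0,0,-1],[0.0005,0.0005,-0.03,0,0,0,-1],[0.0005,0.0005,-0.034,0,0,0,-1],[0.0005,0.0005,-0.037,0,0,0,-1],[0.0005,0.0005,-0.037,0,0,0,-1]]'; python3 -m pendant '[[0,0,-0.003,0,0,0,-1],[0,0,-0.005,0,0,0,-1],[0,0,-0.008,0,0,0,-1],[0,0,-0.008,0,0,0,-1],[0,0,-0.008,0,0,0,-1]]'
```

```text
clock: 12.65
eef_pos: [626.6, 80.3, 41.8]
tool_rot: [-3.141, -0.001, 3.049]
force: [-2.2, -0.1, -7.4]
width: 35.1
clock: 13.15
eef_pos: [628.8, 79.9, 38.8]
tool_rot: [3.14, 0.003, 3.048]
force: [-7.8, -0.8, 20.8]
width: 35.5
```

```bash
python3 -m pendant '[[0,0,0.002,0,0,0,-1],[0,0,0.002,0,0,0,1],[0,0,0.002,0,0,0,1],[0,0,0.002,0,0,0,1],[0,0,0.002,0,0,0,1],[0,0,0.002,0,0,0,1],[0,0,0.03,0,0,0,1],[0,0,0.07,0,0,0,1]]'; python3 -m pendant '[[0,0,0.05,0,0,0,1],[0,0,0.07,0,0,0,1],[-0.2,-0.002,0.07,0,0,0.1,1],[-0.2,-0.002,0.07,0,0,0.1,1],[-0.2,-0.002,0.07,0,0,0.1,1],[-0.2,-0.002,0.07,0,0,0.1,1],[-0.2,-0.002,0.07,0,0,0.1,1],[-0.2,-0.002,0,0,0,0.1,1]]';python3 - <<'E'
from fit import *
A=ctrl.get_image('scene');B=ctrl.get_image('top');cv2.imwrite('pics/raw_j.png',A);cv2.imwrite('pics/raw_jt.png',B)
print(ctrl.read_state()['eef_pos'])
for c,im in(('scene',A),('top',B)): 
  for s in(45,60,80):
    SAT['green']=s
    try: print(c,s,fit(im,c,'green',proj(c,(428,78,35)),18,10,60,(56,36),(428,78,0.01)).round(2))
    except Exception as e: print(e)
f=lambda im,x,y:cv2.resize(im[y:y+100,x:x+132],None,fx=3,fy=3,interpolation=cv2.INTER_CUBIC)
cv2.imwrite('pics/j.png',np.hstack([f(A,210,160),f(B,170,110)]))
E
```

```text
clock: 13.95
eef_pos: [625.3, 80.1, 103.1]
tool_rot: [-3.14, -0.005, 3.049]
force: [0.8, 0.4, 0.7]
width: 85.4
clock: 14.75
eef_pos: [430.6, 79.6, 128.2]
tool_rot: [3.138, 0.011, -3.133]
force: [3.3, 1.4, -0.7]
width: 85.1
[424.01939815  78.08792551 121.20172159]
scene 45 [ 4.2693e+02  7.7490e+01 -5.0000e-02  3.0000e-02]
scene 60 [4.2677e+02 7.7610e+01 8.2000e-01 3.0000e-02]
scene 80 [4.2632e+02 7.7470e+01 3.4900e+00 5.0000e-02]
top 45 [432.45  77.77  -2.84   2.85]
top 60 [473.56  96.89 -12.41   1.  ]
top 80 [457.33 121.33 -36.1    1.  ]
```

View pics/j.png

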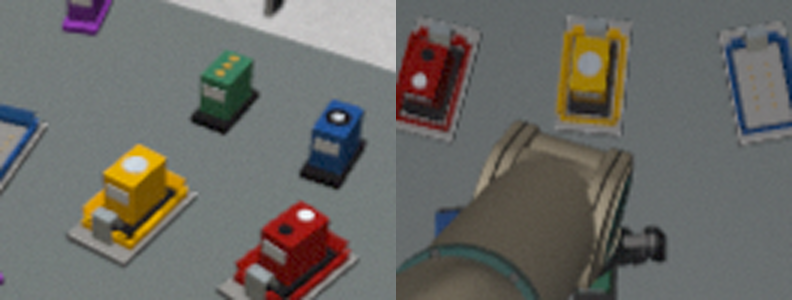

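Yellow is seated with its latch over the foot at crop (105,220). The green module, with three brass dots, is at (225,90). Going down.

```bash
python3 -m pendant '[[0,0,-0.02,0,0,0,1],[0,0,-0.03,0,0,0,1],[0,0,-0.03,0,0,0,1],[0,0,-0.03,0,0,0,1]]'
```

```text
clock: 15.25
eef_pos: [427.8, 78.2, 95.6]
tool_rot: [3.141, 0.001, -3.135]
force: [-0.2, -0.5, 0.9]
width: 85.1
```

```bash
python3 -m pendant '[[0,0,-0.03,0,0,0,1],[0,0,-0.055,0,0,0,1],[0,0,-0.065,0,0,0,1],[0,0,-0.065,0,0,0,1],[0,0,-0.065,0,0,0,1]]'; python3 -m pendant '[[0,0,0,0,0,0,-1],[0,0,0,0,0,0,-1],[0,0,0,0,0,0,-1],[0,0,0,0,0,0,-1],[0,0,0,0,0,0,-1],[0,0,0,0,0,0,-1],[0,0,0,0,0,0,-1]]'
```

```text
clock: 15.75
eef_pos: [427.9, 78.3, 30.6]
tool_rot: [-3.142, 0.001, -3.135]
force: [-0.2, -0.3, 1.8]
width: 85.5
clock: 16.45
eef_pos: [427.6, 78.3, 30.5]
tool_rot: [3.141, 0.001, -3.135]
force: [-0.6, -0.3, 7.0]
width: 35.3
```

```bash
python3 -m pendant '[[0,0,0.03,0,0,0,-1],[0,0,0.07,0,0,0,-1],[0.202,-0.308,0.11,0,0,-0.087,-1],[0.202,-0.308,0.11,0,0,-0.087,-1],[0.202,-0.308,0.11,0,0,-0.087,-1],[0.202,-0.308,0.11,0,0,-0.087,-1],[0.202,-0.308,0.11,0,0,-0.087,-1],[0.202,-0.308,0.11,0,0,-0.087,-1]]'; python3 - <<'E'
from fit import *
A=cv2.imread('pics/raw_a.png')
T=cv2.imread('pics/raw_b.png')
for s in (35,45,55):
  SAT['green']=s
  for c,im in(('scene',A),('top',T)): print(s,c,fit(im,c,'green',proj(c,(629,-229,17)),24,8,26,None,(629,-229,-.08)).round(2))
E
```

```text
clock: 17.25
eef_pos: [591.0, -172.6, 132.1]
tool_rot: [3.141, -0.001, 3.062]
force: [1.1, -0.2, -2.6]
width: 35.3
35 scene [ 6.2944e+02 -2.3066e+02 -4.5900e+00  1.0579e+02  6.9310e+01  4.0000e-02]
35 top [ 6.3016e+02 -2.2959e+02 -4.4100e+00  1.0474e+02  6.8820e+01  3.0000e-02]
45 scene [ 6.2967e+02 -2.3042e+02 -4.5200e+00  1.0448e+02  6.7690e+01  4.0000e-02]
45 top [ 6.2999e+02 -2.2953e+02 -4.6000e+00  1.0382e+02  6.7950e+01  3.0000e-02]
55 scene [ 6.2970e+02 -2.3036e+02 -4.6300e+00  1.0334e+02  6.6950e+01  4.0000e-02]
55 top [ 6.2978e+02 -2.2941e+02 -4.6300e+00  1.0287e+02  6.6930e+01  3.0000e-02]
```

```bash
python3 -m pendant '[[0.035,-0.053,0,0,0,0,-1],[0.035,-0.053,0,0,0,0,-1],[0.035,-0.053,-0.02,0,0,0,-1],[0.035,-0.053,-0.05,0,0,0,-1],[0.035,-0.053,-0.06,0,0,0,-1],[0.035,-0.053,-0.06,0,0,0,-1],[0.035,-0.053,-0.06,0,0,0,-1]]'
```

```text
clock: 17.95
eef_pos: [626.0, -224.4, 72.8]
tool_rot: [-3.141, 0.0, 3.062]
force: [-0.5, 0.6, -1.1]
width: 35.2
```

Corrected target: 3.8 mm further in x and 5.5 mm in -y. I'll look with the module just above the rim.

```bash
python3 -m pendant '[[0.004,-0.0055,0,0,0,0,-1],[0.004,-0.0055,-0.008,0,0,0,-1],[0.004,-0.0055,-0.01,0,0,0,-1],[0.004,-0.0055,-0.01,0,0,0,-1]]'; python3 held.py green k 629.8 -229.9 -4.6 30.5
```

```text
clock: 18.35
eef_pos: [629.3, -229.5, 61.7]
tool_rot: [3.141, -0.001, 3.062]
force: [0.0, 0.2, -1.6]
width: 34.9
tcp [ 629.5 -229.4   62. ] [ 3.141e+00 -1.000e-03  3.062e+00] [-0.4 -0.3 -1.9]
scene held box [ 6.3398e+02 -2.2324e+02 -2.7790e+01  1.8000e-01]
top held box [ 625.31 -228.15    5.73    1.  ]
```

View pics/k.png

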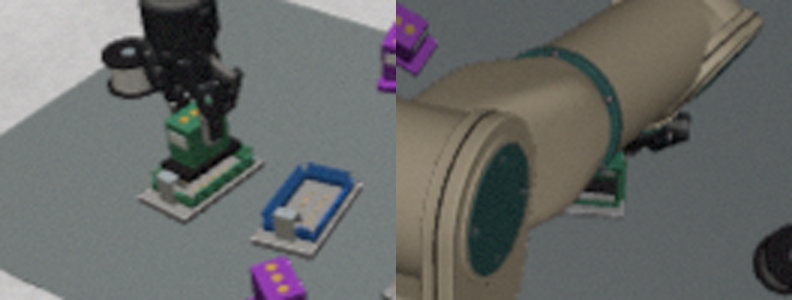

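The green module hangs over the green dock, its foot at crop (200,160) just above the rim and lined up. Inserting: the seat height is TCP z = 38.5.

```bash
python3 -m pendant '[[0,0,-0.006,0,0,0,-1],[0,0,-0.01,0,0,0,-1],[0,0,-0.014,0,0,0,-1],[0,0,-0.018,0,0,0,-1],[0,0,-0.018,0,0,0,-1]]'; python3 -m pendant '[[0,0,-0.003,0,0,0,-1],[0,0,-0.006,0,0,0,-1],[0,0,-0.008,0,0,0,-1],[0,0,-0.008,0,0,0,-1],[0,0,-0.008,0,0,0,-1]]'
```

```text
clock: 18.95
eef_pos: [628.3, -228.9, 41.8]
tool_rot: [3.141, -0.003, 3.062]
force: [-1.6, -0.6, -9.4]
width: 35.0
clock: 19.45
eef_pos: [631.8, -229.8, 38.6]
tool_rot: [3.142, 0.004, 3.062]
force: [-3.3, 1.8, 8.3]
width: 35.0
```

```bash
python3 -m pendant '[[0,0,-0.002,0,0,0,-1],[0,0,-0.002,0,0,0,-1],[0,0,-0.002,0,0,0,-1]]'; python3 -m pendant '[[0,0,0.002,0,0,0,-1],[0,0,0.002,0,0,0,1],[0,0,0.002,0,0,0,1],[0,0,0.002,0,0,0,1],[0,0,0.002,0,0,0,1],[0,0,0.002,0,0,0,1],[0,0,0.03,0,0,0,1],[0,0,0.07,0,0,0,1]]'
```

```text
clock: 19.75
eef_pos: [631.8, -229.9, 38.5]
tool_rot: [3.141, 0.005, 3.062]
force: [-5.5, 2.0, 19.8]
width: 35.0
clock: 20.55
eef_pos: [628.0, -228.7, 102.3]
tool_rot: [3.14, -0.005, 3.062]
force: [1.5, 0.6, -0.3]
width: 85.4
```

```bash
python3 -m pendant '[[0,0,0.05,0,0,0,1],[-0.177,0.446,0.07,0,0,0.12,1],[-0.177,0.446,0.07,0,0,0.12,1],[-0.177,0.446,0.07,0,0,0.12,1],[-0.177,0.446,0.07,0,0,0.12,1],[-0.177,0.446,0.07,0,0,0.12,1],[-0.177,0.446,0.07,0,0,0.12,1],[-0.177,0.446,0.07,0,0,0.12,1]]'; python3 - <<'E'
from fit import *
A=ctrl.get_image('scene');B=cv2.imread('pics/raw_b.png');cv2.imwrite('pics/raw_l.png',A)
print(ctrl.read_state()['eef_pos'])
for s in(60,80,100):
  SAT['blue']=s
  for c,im in(('scene',A),('top',B)): print(s,c,fit(im,c,'blue',proj(c,(451,217,35)),15,10,60,(56,36),(451,217,0.04)).round(2))
f=lambda im,x,y:cv2.resize(im[y:y+100,x:x+132],None,fx=3,fy=3,interpolation=cv2.INTER_CUBIC)
cv2.imwrite('pics/l.png',np.hstack([f(A,120,150),f(A,250,150)]))
E
```

```text
clock: 21.35
eef_pos: [500.0, 97.1, 168.9]
tool_rot: [3.141, 0.0, -3.102]
force: [1.1, 0.9, -1.4]
width: 85.4
[495.38146294 108.09090817 167.87636989]
60 scene [4.5074e+02 2.1699e+02 1.2200e+00 4.0000e-02]
60 top [4.5285e+02 2.1857e+02 3.5100e+00 9.0000e-02]
80 scene [4.5056e+02 2.1683e+02 2.4200e+00 3.0000e-02]
80 top [4.5385e+02 2.1886e+02 5.1300e+00 2.1000e-01]
100 scene [4.5056e+02 2.1670e+02 4.1500e+00 3.0000e-02]
100 top [4.5273e+02 2.1834e+02 9.4000e-01 2.7000e-01]
```

View pics/l.png

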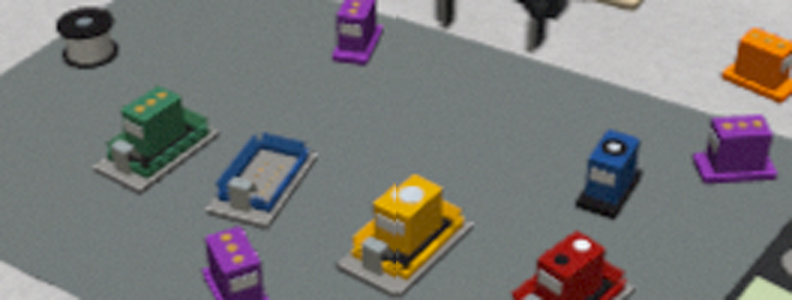

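Green is seated with its latch closed at crop (122,155). The blue module, with its black disc on top, is at (612,170), and the purple look-alike at (735,145) is clear of it.

```bash
python3 -m pendant '[[-0.04,0.1,0,0,0,0,1],[-0.04,0.1,0,0,0,0,1],[-0.04,0.1,-0.02,0,0,0,1],[-0.04,0.1,-0.06,0,0,0,1],[-0.04,0.1,-0.07,0,0,0,1],[-0.04,0.1,-0.07,0,0,0,1],[-0.04,0.1,-0.07,0,0,0,1]]'
```

```text
clock: 22.1
eef_pos: [461.8, 194.5, 99.6]
tool_rot: [-3.142, 0.001, -3.103]
force: [0.5, -0.2, 0.7]
width: 85.4
```

```bash
python3 -m pendant '[[-0.01,0.023,0,0,0,0,1],[-0.01,0.023,-0.01,0,0,0,1],[-0.01,0.023,-0.01,0,0,0,1],[-0.01,0.023,-0.01,0,0,0,1]]'; python3 - <<'E'
from h import *
a=shot('scene','n.png',(270,110,402,210),4)
E
```

```text
clock: 22.5
eef_pos: [451.5, 217.6, 89.4]
tool_rot: [-3.142, 0.001, -3.103]
force: [-0.0, 0.4, -0.0]
width: 85.5
```

View pics/n.png

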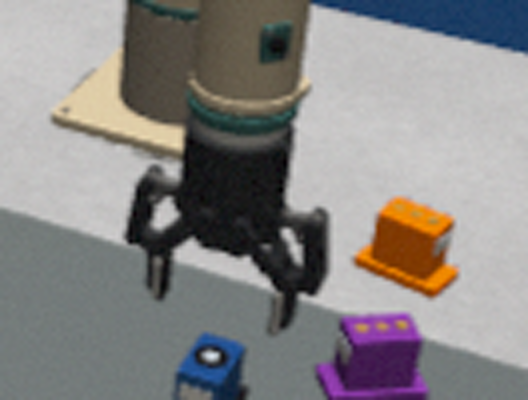

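The blue module at crop (210,365) lies between the finger tips at (158,285) and (280,320). I'll check the clearance to the purple one before descending.

```bash
python3 -c "
from h import *
for u,v in((217,342),(233,357),(258,330),(245,318)): print(ray('top',u/1.5,v/1.5,10).round(0))"
```

```text
[339. 359.  10.]
[308. 325.  10.]
[363. 275.  10.]
[387. 302.  10.]
```

Clear by more than 50 mm in x. Gripping.

```bash
python3 -m pendant '[[0,0,-0.03,0,0,0,1],[0,0,-0.05,0,0,0,1],[0,0,-0.059,0,0,0,1],[0,0,-0.059,0,0,0,1],[0,0,-0.059,0,0,0,1]]'; python3 -m pendant '[[0,0,0,0,0,0,-1],[0,0,0,0,0,0,-1],[0,0,0,0,0,0,-1],[0,0,0,0,0,0,-1],[0,0,0,0,0,0,-1],[0,0,0,0,0,0,-1],[0,0,0,0,0,0,-1]]'
```

```text
clock: 23.05
eef_pos: [451.4, 218.0, 30.3]
tool_rot: [3.142, 0.001, -3.102]
force: [0.3, -0.4, 0.3]
width: 85.3
clock: 23.75
eef_pos: [451.1, 218.4, 30.4]
tool_rot: [3.141, 0.001, -3.101]
force: [-0.2, 0.4, 6.1]
width: 34.9
```

```bash
python3 -m pendant '[[0,0,0.03,0,0,0,-1],[0,0,0.07,0,0,0,-1],[0.166,-0.317,0.11,0,0,0.133,-1],[0.166,-0.317,0.11,0,0,0.133,-1],[0.166,-0.317,0.11,0,0,0.133,-1],[0.166,-0.317,0.11,0,0,0.133,-1],[0.166,-0.317,0.11,0,0,0.133,-1],[0.166,-0.317,0.11,0,0,0.133,-1]]'; python3 -m pendant '[[0,0,0,0,0,0,-1],[0,0,0,0,0,0,-1],[0,0,0,0,0,0,-1]]'
```

```text
clock: 24.55
eef_pos: [589.1, -47.3, 133.0]
tool_rot: [3.141, -0.001, -2.968]
force: [2.2, 0.7, -3.1]
width: 35.5
clock: 24.85
eef_pos: [587.9, -44.2, 132.3]
tool_rot: [3.14, -0.002, -2.967]
force: [-0.6, 0.8, -2.7]
width: 34.9
```

```bash
python3 -m pendant '[[0.0295,-0.0545,0,0,0,0,-1],[0.0295,-0.0545,0,0,0,0,-1],[0.0295,-0.0545,-0.03,0,0,0,-1],[0.0295,-0.0545,-0.06,0,0,0,-1],[0.0295,-0.0545,-0.07,0,0,0,-1],[0.0295,-0.0545,-0.07,0,0,0,-1],[0.0295,-0.0545,-0.07,0,0,0,-1]]'; python3 held.py blue o 617.4 -98.6 9.9 30.4
```

```text
clock: 25.55
eef_pos: [618.5, -99.6, 63.7]
tool_rot: [3.142, -0.0, -2.967]
force: [-1.6, 0.7, -2.1]
width: 35.3
tcp [ 619.  -100.1   64.4] [-3.141e+00  1.000e-03 -2.968e+00] [-0.4 -0.1 -2.7]
scene held box [ 6.1940e+02 -9.5960e+01 -3.5557e+02  2.3000e-01]
top held box [ 6.1315e+02 -1.1201e+02 -3.7010e+02  6.0000e-01]
```

View pics/o.png

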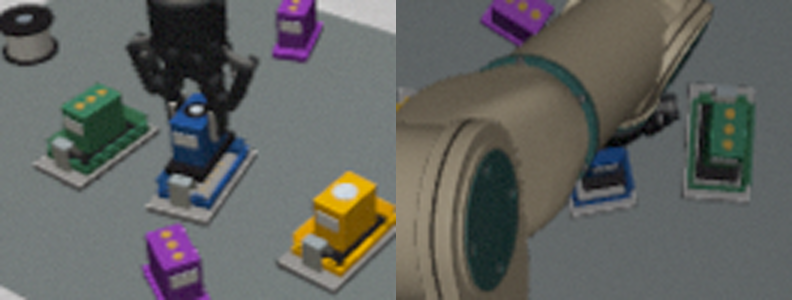

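The blue module is over the blue dock, its foot at crop (205,160) above the rim. Shifting (-1.5, +1.5) mm and inserting; the seat height is z = 38.4.

```bash
python3 -m pendant '[[-0.001,0.001,-0.006,0,0,0,-1],[-0.001,0.001,-0.012,0,0,0,-1],[-0.001,0.001,-0.016,0,0,0,-1],[-0.001,0.001,-0.02,0,0,0,-1],[-0.001,0.001,-0.02,0,0,0,-1]]'; python3 -m pendant '[[0,0,-0.003,0,0,0,-1],[0,0,-0.006,0,0,0,-1],[0,0,-0.009,0,0,0,-1],[0,0,-0.009,0,0,0,-1],[0,0,-0.009,0,0,0,-1]]'
```

```text
clock: 26.15
eef_pos: [616.4, -99.2, 41.3]
tool_rot: [3.141, -0.003, -2.969]
force: [-2.8, -2.0, -8.5]
width: 34.7
clock: 26.65
eef_pos: [619.4, -98.9, 38.4]
tool_rot: [3.141, 0.004, -2.968]
force: [-7.6, 3.3, 26.2]
width: 35.2
```

Bottomed at 38.4 mm with 26 N. Releasing and retreating.

```bash
python3 -m pendant '[[0,0,0.003,0,0,0,-1],[0,0,0.003,0,0,0,1],[0,0,0.003,0,0,0,1],[0,0,0.003,0,0,0,1],[0,0,0.003,0,0,0,1],[0,0,0.003,0,0,0,1],[0,0,0.03,0,0,0,1],[0,0,0.07,0,0,0,1]]'; python3 -m pendant '[[0,0,0.05,0,0,0,1],[0,0,0.1,0,0,0,1],[-0.15,0.02,0.13,0,0,0,1],[-0.15,0.02,0.13,0,0,0,1],[-0.15,0.02,0.13,0,0,0,1],[-0.15,0.02,0.13,0,0,0,1],[-0.15,0.02,0.13,0,0,0,1],[-0.15,0.02,0.13,0,0,0,1]]'; python3 - <<'E'
from h import *
a=shot('scene','p1.png');b=shot('top','p2.png')
f=lambda im,x,y,w,h,s:cv2.resize(im[y:y+h,x:x+w],None,fx=s,fy=s,interpolation=cv2.INTER_CUBIC)
cv2.imwrite('pics/p.png',np.vstack([f(a,130,150,260,125,3),f(b,160,105,260,70,3)]))
E
```

```text
clock: 27.45
eef_pos: [615.7, -98.7, 102.4]
tool_rot: [3.14, -0.005, -2.969]
force: [1.0, -0.1, 0.0]
width: 85.0
clock: 28.25
eef_pos: [469.1, -79.3, 234.3]
tool_rot: [-3.141, 0.002, -2.968]
force: [0.7, 0.0, 0.2]
width: 85.5
```

View pics/p.png

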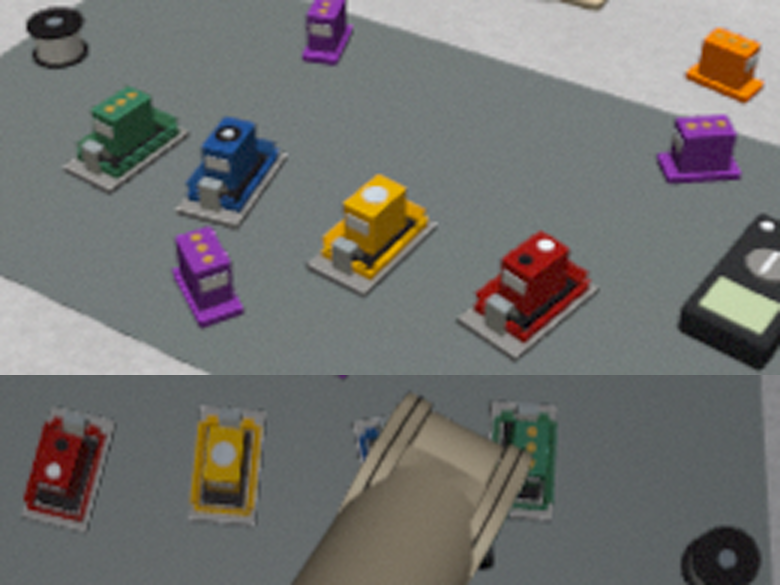

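All four modules sit flat behind their latches: green (125,125), blue (230,160), yellow (370,225) and red (535,285). The spool and multimeter are where they started.

```bash
python3 -m pendant '[[0,0,0,0,0,0,1],[0,0,0,0,0,0,1],[0,0,0,0,0,0,1],[0,0,0,0,0,0,1]]'; python3 -c "
from cell import ctrl; print(ctrl.finish_job())"
```

```text
clock: 28.75
eef_pos: [467.7, -79.3, 233.9]
tool_rot: [-3.141, -0.0, -2.969]
force: [-0.6, 0.6, 0.0]
width: 85.6
the job is handed in; nothing more can be done
None
```

I loaded red, yellow, green and blue in that order, pushing each one down to its dock's floor before letting go, and handed the job in at 28.75 s. The system gave no verdict.

**Seating:** each module stopped within about 0.1 mm of its expected seat height, with 20 to 26 N of push. The last pictures show all four flat behind their latches, and the gripper is open and clear. The latches were judged by eye and by the push force. The top view of blue was partly blocked by the arm, so blue's final check rests on the scene camera.

**Bystanders:** the multimeter and spool look unmoved, and the purple and orange look-alikes were not touched.

**Disagreements:**
- **Dock positions:** the two cameras first disagreed by about 5 mm. Modelling the flared walls brought them to about 1 mm, except green, which also needed its colour threshold lowered.
- **Held modules:** fits of a module while it was in the gripper failed because the arm hid part of it. I relied on the tool position and the pictures there.
- **Red after release:** a fit of the seated red module was poor (about 5 mm and 12 degrees off), because the red walls run into the red box. The pictures contradict it.

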